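Clamp the filter head onto its vacuum port

TASK

The white filter head already sits flange to flange on one of the two steel vacuum ports. Swing that port's open clamp ring shut around the two flanges by its blue knob, then swing the latch arm fully shut across the ring's ends by its orange knob, and let go. Do not touch the empty port, which has the same kind of clamp.

Things in the scene. Friction and masses are not known exactly. Their poses are not given: they have to be found in the camera images.
- filter_port_axis (a point): Point on the upright axis of the fixed steel port that carries the white filter head (48 mm wide, green band and top, 112 mm tall from the bench), 68 mm above the bench, where its two 56 mm flanges meet. Clamp ring: outer diameter 78 mm, 58 to 78 mm above the bench, fixed half on +x, swinging half on -x when shut. Axes: z up, ring hinge on +y, latch on -y. Yaw varies up to 25 degrees.
- clamp_ring (a joint): Swinging half ring, rad: 0 shut at its stop, starts 1.3 to 1.8; opens clockwise seen from above. Upright hinge at x 0, y +46 mm in filter_port_axis. Its handle is an upright round blue knob, 18 mm thick, 78 to 132 mm above the bench, at x -76, y +37 mm when shut (76.5 mm from the hinge); below it a steel arm whose top is 73 mm up. Stays where left; 2 N at the knob moves it.
- clamp_latch (a joint): Latch arm, dark steel bar, rad: 0 shut at its stop across the ring's ends, starts 1.1 to 1.6 pointing outward; opens anticlockwise seen from above. Upright pivot at x +25, y -52 mm in filter_port_axis. Handle: upright round orange knob, 18 mm thick, 79 to 132 mm above the bench, at x -45, y -52 mm when shut (70 mm from the pivot). Stays where left; 1.5 N at the knob moves it.
- spare_port: The empty port, not to be touched: the same foot, sizes, axes and open clamp with the same knobs, but no white head, only a bare steel flange with a dark hole. Its ring stands open 75 to 105 degrees and its latch 60 to 95. It is fixed at least 310 mm from the filter port, on either side. Origin on its axis at bench height.
There are look-alikes about, which are no part of the job. What is shaped like the part that bears filter_port_axis but yellow is not meant.

How it is judged (in metres and radians):
On the way, in this order (a step that is already met when the one before it is completed fails the run):
1. the ring is swung shut around both flanges (value of joint clamp_ring below 0.17 rad), for 0.2 s.
2. the latch is swung shut with the ring shut (value of joint each of clamp_ring, clamp_latch below 0.17 rad), for 0.2 s.
At the end, for the whole second after the job is handed in: The filter port's clamp ring and its latch are each within 0.17 rad (about 10 degrees) of fully shut and at rest, both released (all of step 2 and velocity of joint clamp_ring between -0.05 and 0.05 rad/s and velocity of joint clamp_latch between -0.05 and 0.05 rad/s); the robot touches nothing.
It fails at once if the latch is shut while the ring is still open (value of joint clamp_latch below 0.4 rad and value of joint clamp_ring above 0.4 rad).
It fails at once if the empty port or its clamp is touched (more than 1 N) (contact force between spare_port and the fingers above 1 N or contact force between spare_port and the arm above 1 N).
It also fails if it takes over 48 s, if anything falls off the work surface, if the arm or the gripper's body presses on something with over 40 N, if the wrist force passes 120 N, or if a joint passes its speed limit or range.

ROBOT

A 6-joint arm with a two-finger parallel gripper is mounted at the origin on the work surface. World frame = base frame: x ahead of the robot, y to its left, z up, the work surface at z = 0. Lengths are in m, angles in degrees, forces in N, time in s.
With the tool pointing down it reaches from about 0.3 to 0.75 m from the base axis. Payload 8.5 kg.
Tool frame: the origin (TCP) lies at the very end of the fingers, on their centre line; the grasp point (between the pads) lies 19 mm behind it (bot.grip_depth is the distance from the TCP to the grasp point, in m); x points along the fingers, z is the direction in which the jaws open and shut, and the axes are right-handed (so a half turn about x gives the same grasp; the last joint's range is limited). The gripper opens to 85 mm and grips with 20 to 120 N. Pads are 22 mm wide; open, the fingers measure 114 mm over their backs; the gripper's body (76 mm by 85 mm) begins 54 mm behind the grasp point. The pads swing forward as they close: fully open they stand 13 mm farther back than shut.
Start: joints at [-83.096, 21.807, 74.336, -0, 83.858, -12.336], TCP at [0.181, -0.519, 0.231] pointing down, gripper open.
Joint ranges: [-178.18, 178.18], [-50.72, 133.34], [12.68, 142.11], [-81.47, 261.47], [9.98, 163.14], [-165.26, 165.26]. Speed limits (degrees/s): [136.94, 136.94, 180, 180, 180, 180].

INTERFACE

Orientations are given as a 3x3 rotation matrix whose columns are the frame's x, y, z axes.
In Python, from cell import bot, optics gives the robot as it stands.
- The arm moves only by the tool apply_moves, never from a script. Its argument "targets" is a list of rows, each a list of 2 entries, a list of its own where there are three numbers: the shift along the tool's x, y, z in mm, then the turn, a rotation vector about the tool's x, y, z in rad. A call has exactly 5 rows; each row is the pose to reach, as a shift and turn from the pose commanded when the call began, along the tool's axes at that moment; what a row does not reach only later rows make up. A row lasts 1/8 s, in which the tool goes at most 62.5 mm and 10.7 degrees, less where a joint would pass 70% of its speed; a pose out of reach is approached as far as the arm can. A call with a gripper value outside its range is refused whole. "fingers" is the closure in counts, from 0 (fully open) to 255 (shut), set as the call begins (left out, the last holds). The fingers move at their own pace and stop on an object; "force" is the grip in N (left out, the last holds). Time passes only in rows, so rows that repeat a pose let the fingers close, or fill a call up. It gives the time, the measured TCP pose, the force and the opening at its end, in the units of the state.
- bot.get_obs(): the state, without advancing time (a new reading comes with each control period).
- optics.capture(name): name is "side" or "top" or "wrist"; returns a dict with "pixels" (420x560x3 uint8, blue, green, red), "vfov" (degrees; the focal length in pixels is half the picture's height over the tangent of half this angle, whatever the lens; pixels are square), "cx", "cy" (the principal point, pixels), "position" and "attitude" of the camera in the world; the wrist camera has in their place "mount" (4x4, takes a point from camera to tool coordinates, whose origin is the TCP and whose axes are the tool frame's). Camera axes: x right, y up, looking along -z (the intrinsics and any distortion apply to the point x, -y, -z); pixel columns grow to the right and rows downward; lengths in m; the calibration is good to about 2 mm. A picture is of the moment at which its call begins: read the wrist's pose just before it. There is no depth.
- bot.job_done(): hands the job in, once; it reports no verdict.
The state is a dict: "time": time; "q": joint angles; "joint_vel": joint speeds; "joint_torque": joint torques, N m; "tool_pos": TCP position; "ee_rot": TCP orientation; "wrist_force": force on the tool from outside, world axes, zero at the start; "torque": the same for the moment, N m; "gripper_width": finger opening in m.
Only numpy, scipy, OpenCV 4.12 (cv2) and the standard library are available. Lean on these libraries where they do the work, as an engineer would, in place of code of your own. Each camera call takes 0.05 s, during which the arm holds its last target.

## Working session

There is one attempt and no reset: what is moved stays moved. The work goes in short steps, Python scripts to look and compute and a tool call to move; the robot and the scene stay as the last step left them, time stands still between calls to the robot, and variables do not carry over. Pictures are saved under pics/ and viewed, and the job is handed in when it is done.

Besides the shell and the picture viewer there is one more tool, called after "Request:" as name(argument=value, ...) on one line, values as JSON. apply_moves: Moves the arm, as the interface text tells. Its arguments: {"type":"object","properties":{"targets":{"type":"array"},"fingers":{"type":"number"},"force":{"type":"number"}},"required":["targets"]}

```bash
ls; mkdir -p pics; python3 - <<'E'
from cell import bot, optics
import cv2,numpy as np,pickle
s=bot.get_obs();print(s['time'],s['tool_pos'],np.round(s['ee_rot'],3).tolist(),s['gripper_width'])
d={}
for n in ['side','top','wrist']:
    c=optics.capture(n);d[n]=c;cv2.imwrite(f'pics/{n}0.png',c['pixels']);print({k:(np.round(v,4).tolist() if not isinstance(v,str) else v) for k,v in c.items() if k!='pixels'})
d['s']=s
pickle.dump(d,open('c0.pkl','wb'))
E
```

```text
pics
0.0 [ 0.18118869 -0.51897639  0.23069199] [[-0.0, 0.944, 0.329], [0.002, 0.329, -0.944], [-1.0, 0.0, -0.001]] 0.08549303097874712
{'vfov': 57.1729, 'cx': 274.8912, 'cy': 202.0554, 'position': [0.4624, 0.5714, 0.6551], 'attitude': [[-0.9961, 0.045, -0.0759], [-0.0867, -0.6581, 0.7479], [-0.0163, 0.7516, 0.6594]]}
{'vfov': 56.7672, 'cx': 276.1501, 'cy': 213.2599, 'position': [0.4071, -0.0852, 0.9392], 'attitude': [[-0.0239, 0.9907, -0.1339], [-0.9997, -0.0231, 0.0075], [0.0044, 0.1341, 0.991]]}
{'vfov': 70.5025, 'cx': 279.5861, 'cy': 212.1117, 'mount': [[-0.0003, 0.3149, -0.9491, -0.1433], [-0.0012, 0.9491, 0.3149, 0.0804], [1.0, 0.0012, 0.0001, -0.0002], [0.0, 0.0, 0.0, 1.0]]}
```

View pics/top0.png

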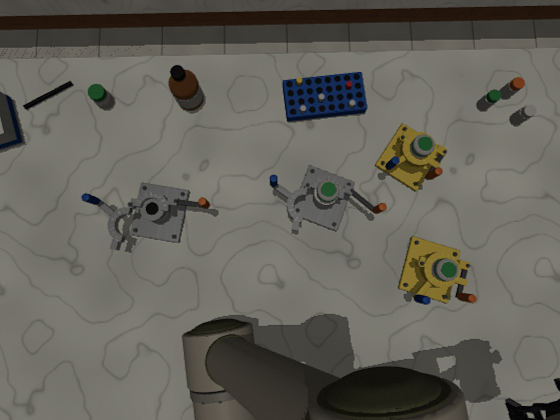

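View pics/side0.png

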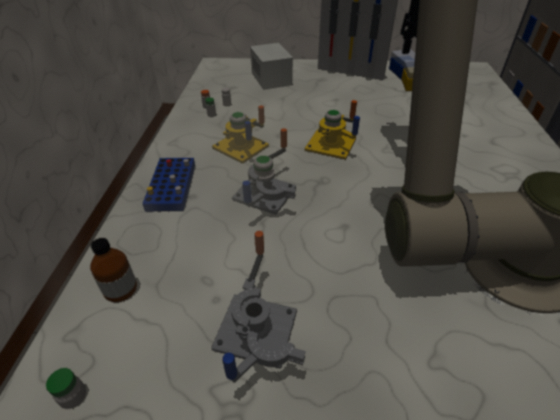

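View pics/wrist0.png

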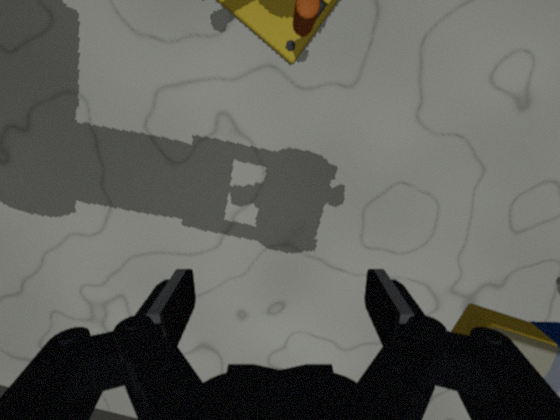

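Top view candidates, by pixel:
- Grey foot with green-topped white head at (328,190). Its blue knob is at (274,180) and its orange knob at (381,208).
- Empty grey port with a dark hole at (152,209).
- Two yellow look-alikes at (423,147) and (447,270).

The one at (328,190) fits, being steel with a white head. I'll confirm it in an enlarged crop and measure.

```bash
cat > h.py <<'E'
import numpy as np,cv2
def ray(c,uv):
    H,W=c['pixels'].shape[:2];f=H/2/np.tan(np.radians(c['vfov']/2))
    d=np.array([(uv[0]-c['cx'])/f,-(uv[1]-c['cy'])/f,-1.]);R=np.array(c['attitude']);d=R@d
    return np.array(c['position']),d/np.linalg.norm(d)
def onz(c,uv,z):
    p,d=ray(c,uv);return p+d*(z-p[2])/d[2]
def proj(c,P):
    H,W=c['pixels'].shape[:2];f=H/2/np.tan(np.radians(c['vfov']/2))
    q=np.array(c['attitude']).T@(np.array(P)-c['position']);return np.array([c['cx']+f*q[0]/-q[2],c['cy']-f*q[1]/-q[2]])
def tri(c1,u1,c2,u2):
    A=[];b=[]
    for c,u in((c1,u1),(c2,u2)):
        p,d=ray(c,u);M=np.eye(3)-np.outer(d,d);A.append(M);b.append(M@p)
    return np.linalg.lstsq(np.vstack(A),np.hstack(b),rcond=None)[0]
def blobs(im,col,amin=15):
    hsv=cv2.cvtColor(im,cv2.COLOR_BGR2HSV)
    lo,hi={'blue':((105,130,50),(130,255,255)),'orange':((4,130,70),(14,255,255)),'green':((45,90,40),(85,255,255))}[col]
    m=cv2.inRange(hsv,lo,hi);n,l,st,ce=cv2.connectedComponentsWithStats(m)
    return [(np.round(ce[i],1).tolist(),st[i].tolist()) for i in range(1,n) if st[i,4]>=amin]
E
python3 - <<'E'
from h import *;import pickle
d=pickle.load(open('c0.pkl','rb'))
for n in ['top','side']:
    for col in ['blue','orange','green']:print(n,col,blobs(d[n]['pixels'],col))
t=d['top']['pixels'][140:250,240:410];s=d['side']['pixels'][110:290,190:330]
cv2.imwrite('pics/cropt.png',cv2.resize(t,None,fx=4.5,fy=4.5,interpolation=cv2.INTER_CUBIC))
cv2.imwrite('pics/crops.png',cv2.resize(s,None,fx=3.3,fy=3.3,interpolation=cv2.INTER_CUBIC))
E
```

```text
top blue [([323.7, 95.0], [283, 72, 84, 46, 1940]), ([395.0, 159.9], [392, 157, 7, 7, 39]), ([273.1, 178.1], [270, 175, 7, 7, 43]), ([85.2, 197.0], [82, 194, 7, 7, 41]), ([425.7, 299.7], [422, 296, 8, 8, 49])]
top orange [([518.1, 82.3], [513, 77, 12, 12, 102]), ([438.0, 170.7], [435, 167, 7, 8, 42]), ([201.8, 201.0], [198, 198, 8, 7, 47]), ([382.0, 206.2], [379, 203, 7, 8, 47]), ([471.6, 298.1], [468, 294, 8, 9, 51])]
top green [([95.5, 91.3], [88, 84, 16, 16, 200]), ([494.5, 94.9], [489, 90, 12, 11, 106]), ([424.9, 143.1], [418, 137, 14, 14, 154]), ([328.2, 188.9], [321, 182, 15, 15, 164]), ([448.4, 269.1], [441, 262, 15, 15, 176])]
side blue [([169.8, 182.3], [149, 159, 44, 46, 939]), ([228.2, 358.1], [223, 353, 11, 11, 98])]
side orange [([204.6, 91.5], [201, 90, 8, 4, 25]), ([258.5, 233.7], [255, 231, 8, 6, 40])]
side green [([209.0, 99.5], [206, 98, 7, 4, 24]), ([332.9, 112.2], [329, 110, 9, 5, 33]), ([263.0, 158.9], [258, 157, 11, 5, 47]), ([59.4, 380.6], [46, 368, 28, 26, 489])]
```

View pics/cropt.png

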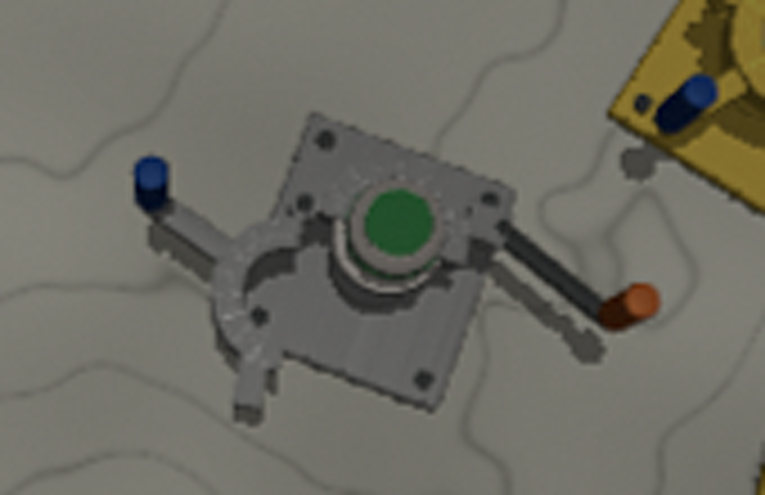

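View pics/crops.png

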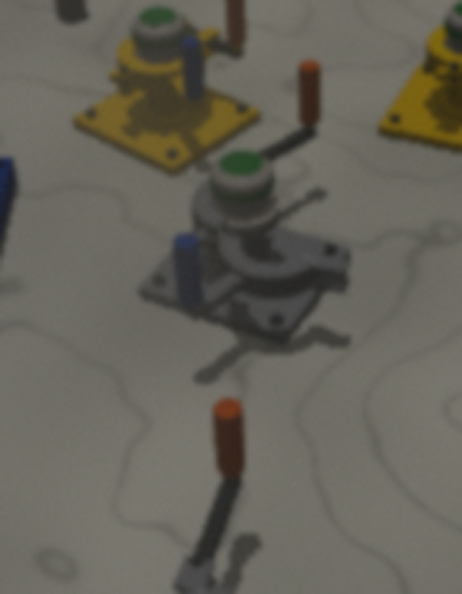

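The crop confirms it: steel-grey foot, white head with a green top, ring open to the left and latch open to the right.

```bash
cat > solve.py <<'E'
from h import *
from scipy.optimize import least_squares
def R(a):return np.array([[np.cos(a),-np.sin(a)],[np.sin(a),np.cos(a)]])
def model(x):
    O=x[:2];W=R(x[2])
    B=O+W@(np.array([0,.046])+R(-x[3])@[-.076,-.009])
    L=O+W@(np.array([.025,-.052])+R(x[4])@[-.07,0])
    return O,B,L
E
python3 - <<'E'
from solve import *;import pickle
d=pickle.load(open('c0.pkl','rb'));t=d['top'];s=d['side']
O=onz(t,(328.2,188.9),.112)[:2];B=onz(t,(273.1,178.1),.132)[:2];L=onz(t,(382,206.2),.132)[:2]
print(O,B,L, onz(s,(263,158.9),.112), onz(s,(258.5,233.7),.132),'spareorange?', onz(t,(201.8,201),.132),onz(t,(85.2,197),.132))
print('foot corners', [onz(t,(240+u/4.5,140+v/4.5),.012)[:2].round(4).tolist() for u,v in((313,113),(512,190),(437,410),(240,340))])
print('rid', [onz(t,(240+u/4.5,140+v/4.5),.01)[:2].round(4).tolist() for u,v in((490,240),(265,225))])
for y0 in(-1,-.4,0,.4,1,2,3):
    r=least_squares(lambda x:np.hstack([m-n for m,n in zip(model(x),(O,B,L))]),[*O,y0,1.5,1.3]);print(r.x.round(4),r.cost**.5)
E
```

```text
[ 0.56947954 -0.2055869 ] [ 0.59154514 -0.08670903] [ 0.52593967 -0.31433339] [ 0.56793046 -0.20243683  0.112     ] [0.54560292 0.07024709 0.132     ] spareorange? [0.54578682 0.06431131 0.132     ] [0.55998134 0.309277   0.132     ]
foot corners [[0.6494, -0.1769], [0.6042, -0.2832], [0.4858, -0.2372], [0.5258, -0.1335]]
rid [[0.5774, -0.2703], [0.5884, -0.149]]
[ 0.5695 -0.2057 -0.375   1.3818  1.1937] 0.00014729702672542044
[ 0.5695 -0.2057 -0.375   1.3818  1.1937] 0.00014729711467894644
[ 0.5695 -0.2057 -0.375   1.3818  1.1937] 0.00014729705862736125
[ 0.5695 -0.2057 -0.375   1.3818  1.1937] 0.00014729706896022586
[ 0.5695 -0.2057 -0.375   1.3818  1.1937] 0.0001472970241456633
[ 0.5695 -0.2057  5.9082  7.6649 -5.0895] 0.00014729702576548776
[ 0.5695 -0.2057  5.9082  1.3818 -5.0895] 0.00014729700764308238
```

```bash
cat > plan.py <<'E'
from solve import *
from scipy.spatial.transform import Rotation as Ro
def down(yaw): # jaw axis z at yaw(deg), x down
    a=np.radians(yaw);z=np.array([np.cos(a),np.sin(a),0]);x=np.array([0,0,-1.]);return np.column_stack([x,np.cross(z,x),z])
def rows(p0,R0,tg):
    for p,yaw in tg:
        sh=R0.T@(np.array(p)-p0)*1000;rv=Ro.from_matrix(R0.T@down(yaw)).as_rotvec()
        print([sh.round(0).astype(int).tolist(),rv.round(2).tolist()])
def yawof(R0):return np.degrees(np.arctan2(R0[1,2],R0[0,2]))
E
python3 - <<'E'
from plan import *
from cell import bot
s=bot.get_obs();p0=np.array(s['tool_pos']);R0=np.array(s['ee_rot']);y0=yawof(R0);print(y0)
e=np.array([.5915,-.0867,.2])
rows(p0,R0,[(p0+(e-p0)*k/10,y0+(-4-y0)*k/10) for k in range(1,11)])
E
```

```text
-70.76138884580834
[[3, 53, -27], [-0.12, -0.0, -0.0]]
[[6, 106, -55], [-0.23, -0.0, -0.0]]
[[9, 159, -82], [-0.35, -0.0, -0.0]]
[[13, 212, -109], [-0.47, -0.0, -0.0]]
[[16, 265, -136], [-0.58, -0.0, -0.0]]
[[19, 318, -164], [-0.7, -0.0, -0.0]]
[[22, 371, -191], [-0.82, -0.0, -0.0]]
[[25, 424, -218], [-0.93, -0.0, -0.0]]
[[28, 477, -246], [-1.05, -0.0, -0.0]]
[[31, 530, -273], [-1.17, -0.0, -0.0]]
```

Request:
apply_moves(targets=[[[3, 53, -27], [-0.12, 0, 0]], [[6, 106, -55], [-0.23, 0, 0]], [[9, 159, -82], [-0.35, 0, 0]], [[13, 212, -109], [-0.47, 0, 0]], [[16, 265, -136], [-0.58, 0, 0]]], fingers=0)

```text
time: 0.78
tool_pos: [0.3876, -0.3019, 0.2151]
ee_rot: [[-0.0, 0.606, 0.795], [0.0, 0.795, -0.606], [-1.0, 0.0, -0.0]]
wrist_force: [0.5, -0.8, 0.5]
gripper_width: 0.0851
```

```bash
python3 - <<'E'
from plan import *
from cell import bot
s=bot.get_obs();p0=np.array(s['tool_pos']);R0=np.array(s['ee_rot']);y0=yawof(R0);print(y0,p0,s['wrist_force'],np.linalg.norm(s['joint_vel']))
e=np.array([.5915,-.0867,.2])
rows(p0,R0,[(p0+(e-p0)*min(k/6,1),y0+(-4-y0)*min(k/6,1)) for k in range(1,7)])
E
```

```text
-37.32916315649108 [ 0.38763265 -0.30192578  0.21511948] [ 0.54998552 -0.83658089  0.48028554] 56.75096050873804
[[3, 49, 5], [-0.1, -0.0, -0.0]]
[[5, 98, 11], [-0.19, -0.0, -0.0]]
[[8, 147, 16], [-0.29, -0.0, -0.0]]
[[10, 197, 21], [-0.39, -0.0, -0.0]]
[[13, 246, 26], [-0.48, -0.0, -0.0]]
[[15, 295, 32], [-0.58, -0.0, -0.0]]
```

Request:
apply_moves(targets=[[[3, 49, 5], [-0.1, 0, 0]], [[5, 98, 11], [-0.2, 0, 0]], [[8, 147, 16], [-0.3, 0, 0]], [[10, 200, 22], [-0.45, 0, 0]], [[13, 246, 26], [-0.58, 0, 0]]])

```text
time: 1.4
tool_pos: [0.5582, -0.1227, 0.202]
ee_rot: [[-0.0, 0.07, 0.998], [0.0, 0.998, -0.07], [-1.0, 0.0, -0.0]]
wrist_force: [-0.1, -0.8, 0.3]
gripper_width: 0.0854
```

```bash
cat > wr.py <<'E'
from plan import *
from cell import bot,optics
import sys
def wrist(name):
    s=bot.get_obs();c=optics.capture('wrist');M=np.array(c['mount']);R0=np.array(s['ee_rot'])
    c['attitude']=R0@M[:3,:3];c['position']=R0@M[:3,3]+s['tool_pos'];cv2.imwrite(f'pics/{name}.png',c['pixels']);return s,c
E
python3 - <<'E'
from wr import *
s,c=wrist('w1');print(s['tool_pos'],yawof(np.array(s['ee_rot'])))
for col in('blue','orange','green'):
    for b in blobs(c['pixels'],col):print(col,b,onz(c,b[0],.112 if col=='green' else .132).round(4))
for P in((.5915,-.0867,.132),(.5695,-.2057,.112)):print(proj(c,P))
E
```

```text
[ 0.55815038 -0.12270397  0.20203229] -4.014055792457768
blue ([322.2, 171.4], [309, 155, 26, 30, 464]) [ 0.5912 -0.0838  0.132 ]
blue ([509.4, 241.6], [460, 163, 100, 166, 8824]) [ 0.7358 -0.1496  0.132 ]
green ([304.4, 270.8], [289, 267, 32, 15, 80]) [ 0.5758 -0.1754  0.112 ]
green ([279.9, 275.1], [275, 270, 11, 11, 25]) [ 0.5538 -0.1782  0.112 ]
green ([298.3, 300.0], [281, 285, 35, 30, 811]) [ 0.5688 -0.2052  0.112 ]
[322.68406258 175.26161956]
[299.03726524 300.42329329]
```

View pics/w1.png

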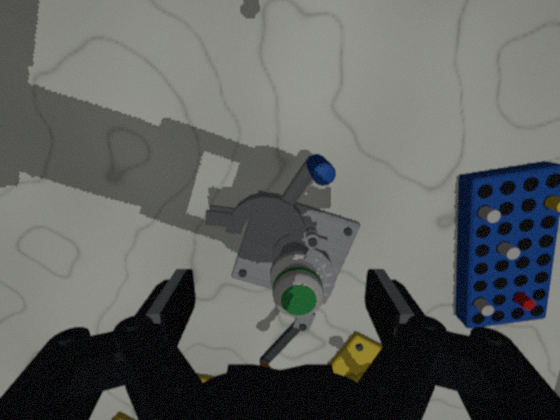

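The wrist view shows the filter port's blue knob top at (321,170) and its green top at (298,300). Both agree with the top view to about 3 mm. Next I go over the knob and descend with the jaws partly open.

```bash
python3 - <<'E'
from plan import *
from cell import bot
s=bot.get_obs();p0=np.array(s['tool_pos']);R0=np.array(s['ee_rot']);print(s['time'],p0)
rows(p0,R0,[((.5915,-.0862,z),-4) for z in(.2,.17,.14,.115,.1)])
E
```

```text
1.45 [ 0.56037879 -0.1190777   0.20135875]
[[1, 35, 29], [0.01, 0.0, -0.0]]
[[31, 35, 29], [0.01, 0.0, -0.0]]
[[61, 35, 29], [0.01, 0.0, -0.0]]
[[86, 35, 29], [0.01, 0.0, -0.0]]
[[101, 35, 29], [0.01, 0.0, -0.0]]
```

Request:
apply_moves(targets=[[[1, 33, 28], [0, 0, 0]], [[10, 33, 28], [0, 0, 0]], [[20, 33, 28], [0, 0, 0]], [[30, 33, 28], [0, 0, 0]], [[30, 33, 28], [0, 0, 0]]], fingers=90)

```text
time: 2.08
tool_pos: [0.5868, -0.094, 0.1714]
ee_rot: [[-0.002, 0.076, 0.997], [0.001, 0.997, -0.076], [-1.0, 0.0, -0.002]]
wrist_force: [-0.1, 0.3, -0.1]
gripper_width: 0.0551
```

```bash
python3 - <<'E'
from wr import *
s,c=wrist('w2');p0=np.array(s['tool_pos']);R0=np.array(s['ee_rot']);print(s['time'],p0,s['gripper_width'],np.abs(s['joint_vel']).max())
for b in blobs(c['pixels'],'blue'):print(b,onz(c,b[0],.132).round(4),proj(c,(.5915,-.086,.132)))
rows(p0,R0,[((.5915,-.0862,z),-4) for z in(.15,.125,.1)])
E
```

```text
2.075 [ 0.58675059 -0.09400094  0.17142439] 0.055133867532300214 1.626301568057426
([499.4, 269.1], [446, 194, 113, 168, 10295]) [ 0.7359 -0.1267  0.132 ] [286.82154029 229.20104081]
([286.9, 220.5], [276, 198, 24, 43, 747]) [ 0.592  -0.0799  0.132 ] [286.82154029 229.20104081]
[[21, 8, 4], [-0.01, -0.0, -0.0]]
[[46, 8, 4], [-0.01, -0.0, -0.0]]
[[71, 8, 4], [-0.01, -0.0, -0.0]]
```

View pics/w2.png

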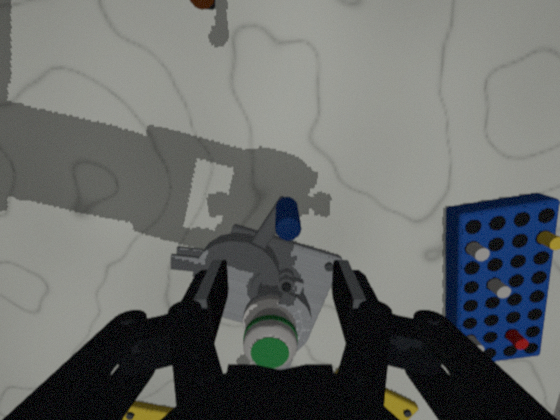

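Knob top face is at about (288,230), against a prediction of (287,229). Descending.

Request:
apply_moves(targets=[[[0, 8, 4], [0, 0, 0]], [[20, 8, 4], [0, 0, 0]], [[40, 8, 4], [0, 0, 0]], [[60, 8, 4], [0, 0, 0]], [[71, 8, 4], [0, 0, 0]]])

```text
time: 2.75
tool_pos: [0.5922, -0.0854, 0.1007]
ee_rot: [[-0.0, 0.075, 0.997], [0.0, 0.997, -0.075], [-1.0, 0.0, -0.0]]
wrist_force: [-0.9, -0.1, -0.5]
gripper_width: 0.0557
```

Request:
apply_moves(targets=[[[0, 0, 0], [0, 0, 0]], [[0, 0, 0], [0, 0, 0]], [[0, 0, 0], [0, 0, 0]], [[0, 0, 0], [0, 0, 0]], [[0, 0, 0], [0, 0, 0]]], fingers=255, force=20)

```text
time: 3.38
tool_pos: [0.5926, -0.0858, 0.1022]
ee_rot: [[0.002, 0.075, 0.997], [-0.0, 0.997, -0.075], [-1.0, -0.0, 0.002]]
wrist_force: [0.6, -0.2, 5.9]
gripper_width: 0.0175
```

```bash
python3 - <<'E'
from wr import *
s=bot.get_obs();p0=np.array(s['tool_pos']);R0=np.array(s['ee_rot']);print(s['time'],p0,yawof(R0),s['gripper_width'],s['wrist_force'])
c=optics.capture('top');cv2.imwrite('pics/t2.png',cv2.resize(c['pixels'][120:260,200:420],None,fx=3.5,fy=3.5))
H=np.array([.5863,-.1629]);v=p0[:2]-H;print(np.linalg.norm(v))
y0=yawof(R0)
rows(p0,R0,[(np.r_[H+R(a)@v*(.0765/np.linalg.norm(v)*min(1,a/.4)+max(0,1-a/.4)),p0[2]],y0+np.degrees(a)) for a in np.arange(1,11)*1.4/10])
E
```

```text
3.375 [ 0.59256372 -0.0858343   0.10222274] -4.2943085980518605 0.017523634618753087 [ 0.60832774 -0.21347223  5.92245741]
0.0773198302894711
[[0, -1, -11], [-0.14, 0.0, 0.0]]
[[0, -3, -21], [-0.28, 0.0, 0.0]]
[[0, -7, -31], [-0.42, 0.0, 0.0]]
[[0, -12, -41], [-0.56, 0.0, 0.0]]
[[0, -19, -49], [-0.7, 0.0, 0.0]]
[[0, -26, -57], [-0.84, 0.0, 0.0]]
[[0, -34, -64], [-0.98, 0.0, 0.0]]
[[0, -44, -69], [-1.12, 0.0, 0.0]]
[[0, -53, -73], [-1.26, 0.0, 0.0]]
[[0, -64, -76], [-1.4, 0.0, 0.0]]
```

View pics/t2.png

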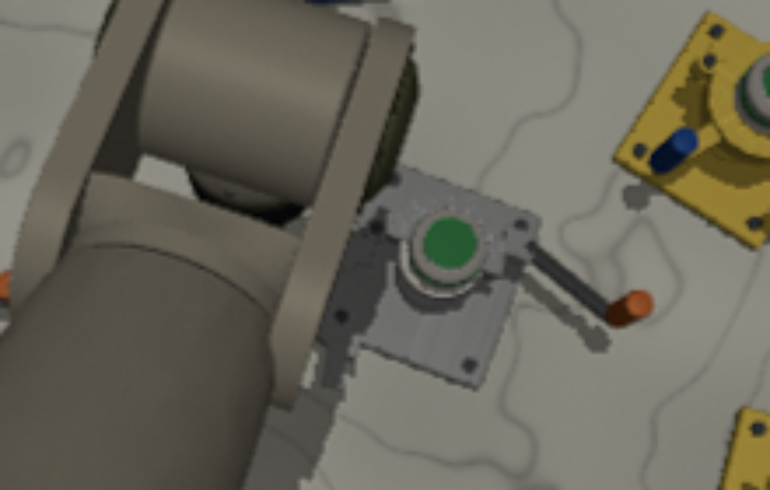

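The knob is gripped (17.5 mm). Swinging the first half of the arc.

Request:
apply_moves(targets=[[[0, -1, -11], [-0.14, 0, 0]], [[0, -3, -21], [-0.28, 0, 0]], [[0, -7, -31], [-0.42, 0, 0]], [[0, -12, -41], [-0.56, 0, 0]], [[0, -19, -49], [-0.7, 0, 0]]])

```text
time: 4.05
tool_pos: [0.5418, -0.1005, 0.1022]
ee_rot: [[0.002, -0.589, 0.808], [0.001, 0.808, 0.589], [-1.0, -0.0, 0.002]]
wrist_force: [-0.1, 5.4, 8.0]
gripper_width: 0.0173
```

```bash
cat > sw.py <<'E'
from wr import *
def arc(H,rad,sgn,angs,zt=None):
    s=bot.get_obs();p0=np.array(s['tool_pos']);R0=np.array(s['ee_rot']);v=p0[:2]-H
    print(s['time'],p0.round(4),yawof(R0),s['gripper_width'],np.round(s['wrist_force'],1),np.linalg.norm(v),'ang',np.arctan2(v[1],v[0]),'vel',np.abs(s['joint_vel']).max())
    y0=yawof(R0);k=rad/np.linalg.norm(v)
    rows(p0,R0,[(np.r_[H+R(sgn*a)@v*k,p0[2]],y0+sgn*np.degrees(a)) for a in angs])
E
python3 - <<'E'
from sw import *
H=np.array([.5863,-.1629]);K=np.array([.5123,-.1434]);u=K-H;print('shut ang',np.arctan2(u[1],u[0]))
arc(H,.0765,1,np.arange(1,8)*.13)
E
```

```text
shut ang 2.883936381264819
4.05 [ 0.5418 -0.1005  0.1022] 36.08453663362006 0.01726074199035766 [-0.1  5.4  8. ] 0.07660720382905932 ang 2.190551821103644 vel 71.3622456730061
[[0, -1, -10], [-0.13, 0.0, 0.0]]
[[0, -2, -20], [-0.26, 0.0, 0.0]]
[[0, -6, -29], [-0.39, 0.0, 0.0]]
[[0, -10, -38], [-0.52, 0.0, 0.0]]
[[0, -15, -46], [-0.65, 0.0, 0.0]]
[[0, -22, -54], [-0.78, 0.0, 0.0]]
[[0, -29, -61], [-0.91, 0.0, 0.0]]
```

Request:
apply_moves(targets=[[[0, -1, -10], [-0.13, 0, 0]], [[0, -2, -20], [-0.26, 0, 0]], [[0, -6, -29], [-0.39, 0, 0]], [[0, -10, -38], [-0.52, 0, 0]], [[0, -14, -44], [-0.62, 0, 0]]])

```text
time: 4.68
tool_pos: [0.5144, -0.1382, 0.1022]
ee_rot: [[0.001, -0.949, 0.317], [-0.0, 0.317, 0.949], [-1.0, -0.001, 0.0]]
wrist_force: [-0.1, 2.4, 7.2]
gripper_width: 0.0173
```

```bash
python3 - <<'E'
from sw import *
arc(np.array([.5863,-.1629]),.0765,1,np.arange(1,8)*.03)
E
```

```text
4.675 [ 0.5144 -0.1382  0.1022] 71.53451146975507 0.01732292783334116 [-0.1  2.4  7.2] 0.07604514101549542 ang 2.811300362215192 vel 51.11618334469361
[[0, 0, -2], [-0.03, 0.0, 0.0]]
[[0, 0, -5], [-0.06, 0.0, 0.0]]
[[0, 0, -7], [-0.09, 0.0, 0.0]]
[[0, 0, -9], [-0.12, 0.0, 0.0]]
[[0, 0, -11], [-0.15, 0.0, 0.0]]
[[0, -1, -14], [-0.18, 0.0, 0.0]]
[[0, -1, -16], [-0.21, 0.0, 0.0]]
```

Request:
apply_moves(targets=[[[0, 0, -1], [-0.02, 0, 0]], [[0, 0, -2], [-0.03, 0, 0]], [[0, 0, -4], [-0.05, 0, 0]], [[0, 0, -5], [-0.07, 0, 0]], [[0, 0, -5], [-0.07, 0, 0]]])

```text
time: 5.3
tool_pos: [0.5134, -0.1417, 0.1022]
ee_rot: [[0.003, -0.967, 0.253], [0.002, 0.253, 0.967], [-1.0, -0.002, 0.002]]
wrist_force: [4.1, 9.2, 8.2]
gripper_width: 0.0171
```

```bash
python3 - <<'E'
from sw import *
arc(np.array([.5863,-.1629]),.0765,1,np.arange(1,4)*.03)
c=optics.capture('top');cv2.imwrite('pics/t3.png',cv2.resize(c['pixels'][120:260,200:420],None,fx=3.5,fy=3.5))
s,c=wrist('w3')
E
```

```text
5.3 [ 0.5134 -0.1417  0.1022] 75.33234517663622 0.017103366406706656 [4.1 9.2 8.2] 0.07589453093016883 ang 2.8586161797481315 vel 0.3367764074737049
[[0, 1, -2], [-0.03, 0.0, 0.0]]
[[0, 1, -5], [-0.06, 0.0, 0.0]]
[[0, 0, -7], [-0.09, 0.0, 0.0]]
```

View pics/w3.png

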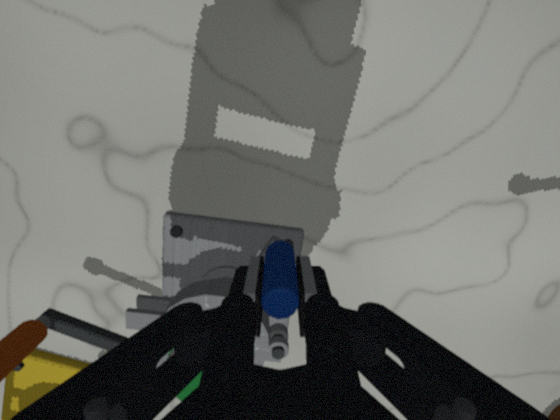

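View pics/t3.png

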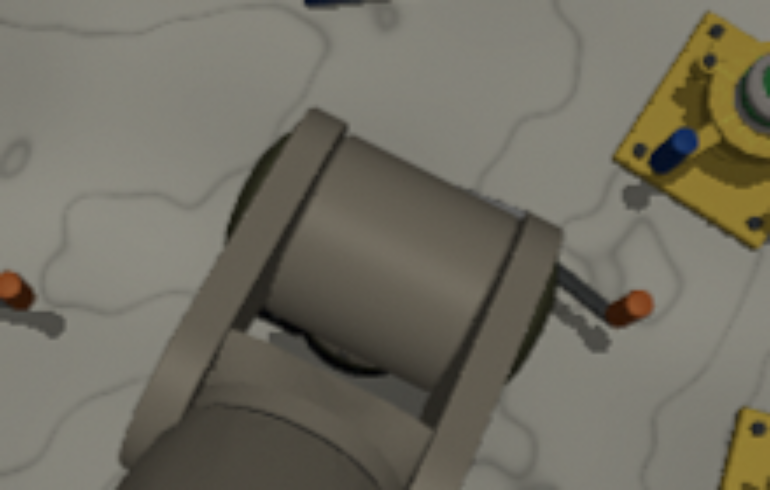

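The force has risen to 9 N at rest, which suggests the stop. A small further push will confirm it.

Request:
apply_moves(targets=[[[0, 1, -1], [0, 0, 0]], [[0, 1, -2], [0, 0, 0]], [[0, 1, -2], [0, 0, 0]], [[0, 1, -2], [0, 0, 0]], [[0, 1, -2], [0, 0, 0]]])

```text
time: 6.02
tool_pos: [0.5133, -0.1418, 0.1022]
ee_rot: [[0.006, -0.967, 0.253], [0.004, 0.253, 0.967], [-1.0, -0.004, 0.006]]
wrist_force: [11.8, 17.1, 4.9]
gripper_width: 0.0172
```

Request:
apply_moves(targets=[[[0, 0, 0], [0, 0, 0]], [[0, 0, 0], [0, 0, 0]], [[0, 0, 0], [0, 0, 0]], [[-20, 0, 0], [0, 0, 0]], [[-45, 0, 0], [0, 0, 0]]], fingers=90)

```text
time: 6.65
tool_pos: [0.5108, -0.1447, 0.1464]
ee_rot: [[-0.001, -0.967, 0.253], [0.001, 0.253, 0.967], [-1.0, 0.002, 0.0]]
wrist_force: [0.2, 0.2, 0.3]
gripper_width: 0.0554
```

```bash
python3 - <<'E'
from wr import *
s,c=wrist('w4');print(s['time'],s['tool_pos'],s['gripper_width'])
for b in blobs(c['pixels'],'blue'):print(b,onz(c,b[0],.132).round(4),proj(c,(.5123,-.1434,.132)))
E
```

```text
6.65 [ 0.51081738 -0.14471381  0.14643588] 0.055366452751630726
([284.9, 247.8], [272, 219, 28, 54, 1056]) [ 0.5047 -0.1401  0.132 ] [282.71012649 260.49768227]
```

View pics/w4.png

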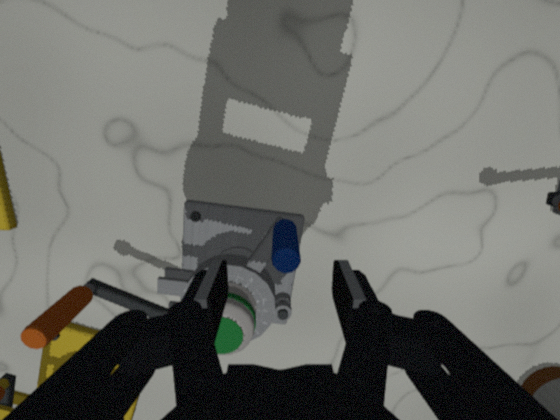

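The blue knob top is at about (285,261), against a predicted shut position of (283,260). With the hard stop (no motion under 20 N), the ring is shut. Now the latch.

```bash
python3 - <<'E'
from wr import *
s=bot.get_obs();p0=np.array(s['tool_pos']);R0=np.array(s['ee_rot']);y0=yawof(R0)
e=np.array([.5260,-.3143,.18]);f=[0]+[k/11 for k in range(1,12)]
q=p0.copy();q[2]=.18
rows(p0,R0,[((q if k==0 else q+(e-q)*f[k]),y0+(-43-y0)*f[k]) for k in range(12)])
E
```

```text
[[-30, 0, 0], [0.0, -0.0, 0.0]]
[[-30, -5, -15], [0.19, -0.0, 0.0]]
[[-30, -10, -29], [0.38, -0.0, 0.0]]
[[-30, -15, -44], [0.56, 0.0, 0.0]]
[[-30, -21, -58], [0.75, 0.0, 0.0]]
[[-30, -26, -73], [0.94, 0.0, 0.0]]
[[-30, -31, -87], [1.13, 0.0, 0.0]]
[[-30, -36, -102], [1.31, 0.0, 0.0]]
[[-30, -41, -116], [1.5, 0.0, 0.0]]
[[-30, -46, -131], [1.69, 0.0, 0.0]]
[[-30, -51, -145], [1.88, 0.0, 0.0]]
[[-30, -56, -160], [2.07, 0.0, 0.0]]
```

Request:
apply_moves(targets=[[[-34, 0, 0], [0, 0, 0]], [[-34, -5, -15], [0.18, 0, 0]], [[-34, -10, -29], [0.36, 0, 0]], [[-34, -15, -44], [0.54, 0, 0]], [[-34, -21, -58], [0.72, 0, 0]]])

```text
time: 7.32
tool_pos: [0.5166, -0.2067, 0.1798]
ee_rot: [[-0.001, -0.555, 0.832], [0.0, 0.832, 0.555], [-1.0, 0.0, -0.0]]
wrist_force: [0.4, 0.1, -0.1]
gripper_width: 0.055
```

```bash
python3 - <<'E'
from wr import *
s=bot.get_obs();p0=np.array(s['tool_pos']);R0=np.array(s['ee_rot']);y0=yawof(R0);print(p0,y0)
e=np.array([.5260,-.3143,.18])
rows(p0,R0,[(p0+(e-p0)*k/8,y0+(-43-y0)*k/8) for k in range(1,9)])
E
```

```text
[ 0.5166244  -0.206704    0.17980574] 33.725740804347886
[[0, -12, -6], [0.17, -0.0, -0.0]]
[[0, -24, -13], [0.33, -0.0, -0.0]]
[[0, -36, -19], [0.5, -0.0, -0.0]]
[[0, -47, -26], [0.67, -0.0, -0.0]]
[[0, -59, -32], [0.84, -0.0, -0.0]]
[[0, -71, -39], [1.0, -0.0, -0.0]]
[[0, -83, -45], [1.17, -0.0, -0.0]]
[[0, -95, -52], [1.34, -0.0, -0.0]]
```

Request:
apply_moves(targets=[[[0, -12, -6], [0.17, 0, 0]], [[0, -24, -13], [0.33, 0, 0]], [[0, -36, -19], [0.5, 0, 0]], [[0, -47, -26], [0.67, 0, 0]], [[0, -59, -32], [0.84, 0, 0]]])

```text
time: 7.95
tool_pos: [0.5232, -0.2734, 0.1797]
ee_rot: [[-0.001, 0.248, 0.969], [0.0, 0.969, -0.248], [-1.0, 0.0, -0.001]]
wrist_force: [0.9, -0.2, -0.0]
gripper_width: 0.0549
```

```bash
python3 - <<'E'
from wr import *
s=bot.get_obs();p0=np.array(s['tool_pos']);R0=np.array(s['ee_rot']);y0=yawof(R0);print(p0,y0)
e=np.array([.5260,-.3143,.175])
rows(p0,R0,[(p0+(e-p0)*min(1,k/4),y0+(-43-y0)*min(1,k/4)) for k in range(1,6)])
E
```

```text
[ 0.5231653  -0.27339828  0.17970835] -14.384373730442947
[[1, -10, 3], [0.12, -0.0, -0.0]]
[[2, -19, 6], [0.25, -0.0, -0.0]]
[[4, -29, 10], [0.37, -0.0, -0.0]]
[[5, -39, 13], [0.5, -0.0, 0.0]]
[[5, -39, 13], [0.5, -0.0, 0.0]]
```

Request:
apply_moves(targets=[[[1, -10, 3], [0.12, 0, 0]], [[2, -19, 6], [0.25, 0, 0]], [[4, -29, 10], [0.37, 0, 0]], [[5, -38, 13], [0.48, 0, 0]], [[5, -38, 13], [0.48, 0, 0]]])

```text
time: 8.57
tool_pos: [0.5265, -0.3133, 0.1746]
ee_rot: [[-0.001, 0.663, 0.749], [0.0, 0.749, -0.663], [-1.0, -0.0, -0.001]]
wrist_force: [-0.4, 0.4, 0.7]
gripper_width: 0.0551
```

```bash
python3 - <<'E'
from wr import *
s,c=wrist('w5');p0=np.array(s['tool_pos']);R0=np.array(s['ee_rot']);print(s['time'],p0,yawof(R0))
for b in blobs(c['pixels'],'orange'):print(b,onz(c,b[0],.132).round(4),proj(c,(.526,-.3143,.132)))
rows(p0,R0,[((.526,-.3143,.1),-43)])
E
```

```text
8.575 [ 0.5265198  -0.31334289  0.17458008] -41.53816597109975
([282.9, 210.8], [279, 208, 9, 7, 21]) [ 0.5409 -0.2997  0.132 ] [280.69265381 239.91687323]
([283.5, 219.2], [280, 216, 8, 8, 23]) [ 0.5373 -0.3043  0.132 ] [280.69265381 239.91687323]
([280.9, 238.5], [269, 223, 25, 28, 464]) [ 0.5268 -0.3136  0.132 ] [280.69265381 239.91687323]
([462.1, 284.7], [435, 256, 47, 49, 693]) [ 0.6001 -0.4268  0.132 ] [280.69265381 239.91687323]
[[75, -1, 0], [0.03, -0.0, 0.0]]
```

View pics/w5.png

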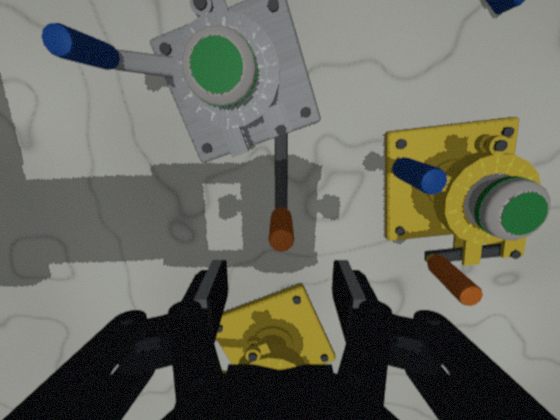

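The ring is closed around the head (ring ends at about (245,137)) and the orange knob top at (281,239) is where predicted. Descending, gripping, then closing.

Request:
apply_moves(targets=[[[15, -1, 0], [0.03, 0, 0]], [[35, -1, 0], [0.03, 0, 0]], [[55, -1, 0], [0.03, 0, 0]], [[73, -1, 0], [0.03, 0, 0]], [[73, -1, 0], [0.03, 0, 0]]])

```text
time: 9.25
tool_pos: [0.5254, -0.3127, 0.1004]
ee_rot: [[-0.003, 0.685, 0.728], [0.003, 0.728, -0.685], [-1.0, -0.0, -0.004]]
wrist_force: [0.4, 1.1, 1.1]
gripper_width: 0.0553
```

Request:
apply_moves(targets=[[[0, 0, 0], [0, 0, 0]], [[0, 0, 0], [0, 0, 0]], [[0, 0, 0], [0, 0, 0]], [[0, 0, 0], [0, 0, 0]], [[0, 0, 0], [0, 0, 0]]], fingers=255, force=20)

```text
time: 9.88
tool_pos: [0.5264, -0.3138, 0.1031]
ee_rot: [[0.001, 0.685, 0.728], [-0.001, 0.728, -0.685], [-1.0, 0.0, 0.001]]
wrist_force: [-0.8, 0.5, 6.3]
gripper_width: 0.0176
```

```bash
python3 - <<'E'
from sw import *
O=np.array([.5695,-.2057]);W=R(-.375);H=O+W@[.025,-.052];K=O+W@[-.045,-.052];u=K-H;print('shut',np.arctan2(u[1],u[0])%6.2832,K)
arc(H,.07,-1,np.arange(1,6)*.13)
E
```

```text
shut 2.766592653589793 [ 0.50858099 -0.23760413]
9.875 [ 0.5264 -0.3138  0.1031] -43.25963315311465 0.017645855512311952 [-0.8  0.5  6.3] 0.06925121129175936 ang -2.322540191913332 vel 0.1566487718866702
[[0, 0, -9], [0.13, 0.0, -0.0]]
[[0, 2, -18], [0.26, 0.0, -0.0]]
[[0, 4, -27], [0.39, 0.0, -0.0]]
[[0, 8, -35], [0.52, 0.0, -0.0]]
[[0, 13, -42], [0.65, 0.0, -0.0]]
```

Request:
apply_moves(targets=[[[0, 0, -9], [0.13, 0, 0]], [[0, 2, -18], [0.26, 0, 0]], [[0, 4, -27], [0.39, 0, 0]], [[0, 8, -35], [0.52, 0, 0]], [[0, 13, -42], [0.65, 0, 0]]])

```text
time: 10.5
tool_pos: [0.5048, -0.2755, 0.103]
ee_rot: [[0.001, 0.987, 0.161], [-0.001, 0.161, -0.987], [-1.0, 0.001, 0.002]]
wrist_force: [-0.0, -0.6, 5.0]
gripper_width: 0.0172
```

```bash
python3 - <<'E'
from sw import *
O=np.array([.5695,-.2057]);W=R(-.375);H=O+W@[.025,-.052]
arc(H,.07,-1,np.arange(1,6)*.09)
E
```

```text
10.5 [ 0.5048 -0.2755  0.103 ] -80.73739419949796 0.017162856587798654 [-0.  -0.6  5. ] 0.06996759244949032 ang -2.965656029242563 vel 63.413391078561304
[[0, 0, -6], [0.09, 0.0, -0.0]]
[[0, 1, -13], [0.18, 0.0, -0.0]]
[[0, 2, -19], [0.27, 0.0, -0.0]]
[[0, 4, -25], [0.36, 0.0, -0.0]]
[[0, 7, -31], [0.45, 0.0, -0.0]]
```

Request:
apply_moves(targets=[[[0, 0, -7], [0.1, 0, 0]], [[0, 1, -14], [0.2, 0, 0]], [[0, 3, -21], [0.3, 0, 0]], [[0, 5, -27], [0.4, 0, 0]], [[0, 8, -33], [0.49, 0, 0]]])

```text
time: 11.12
tool_pos: [0.5068, -0.2416, 0.103]
ee_rot: [[0.0, 0.947, -0.321], [-0.001, -0.321, -0.947], [-1.0, 0.0, 0.001]]
wrist_force: [-2.7, -0.9, 7.1]
gripper_width: 0.0172
```

```bash
python3 - <<'E'
from sw import *
O=np.array([.5695,-.2057]);W=R(-.375);H=O+W@[.025,-.052]
arc(H,.07,-1,np.arange(1,6)*.03)
E
```

```text
11.125 [ 0.5068 -0.2416  0.103 ] -108.74958783272993 0.01715621808353104 [-2.7 -0.9  7.1] 0.07029942865819515 ang 2.828808444611974 vel 45.95328841202341
[[0, 0, -2], [0.03, 0.0, -0.0]]
[[0, 0, -4], [0.06, 0.0, -0.0]]
[[0, 0, -6], [0.09, 0.0, -0.0]]
[[0, 1, -8], [0.12, 0.0, -0.0]]
[[0, 1, -10], [0.15, 0.0, -0.0]]
```

Remaining is about 0.06 rad (4 mm). I'll press gently to the stop.

Request:
apply_moves(targets=[[[0, 0, -1], [0.02, 0, 0]], [[0, 0, -3], [0.04, 0, 0]], [[0, 1, -4], [0.06, 0, 0]], [[0, 1, -5], [0.06, 0, 0]], [[0, 1, -5], [0.06, 0, 0]]])

```text
time: 11.75
tool_pos: [0.5085, -0.2371, 0.103]
ee_rot: [[-0.002, 0.927, -0.375], [-0.0, -0.375, -0.927], [-1.0, -0.002, 0.001]]
wrist_force: [-7.3, 0.6, 9.6]
gripper_width: 0.0174
```

```bash
python3 - <<'E'
from sw import *
O=np.array([.5695,-.2057]);W=R(-.375);H=O+W@[.025,-.052]
arc(H,.07,-1,[.03])
E
```

```text
11.75 [ 0.5085 -0.2371  0.103 ] -112.02192491055085 0.01739032265169283 [-7.3  0.6  9.6] 0.0703088232802545 ang 2.7601851212360695 vel 0.10555157841265643
[[0, 0, -2], [0.03, 0.0, 0.0]]
```

Request:
apply_moves(targets=[[[0, 0, -1], [0, 0, 0]], [[0, 0, -2], [0, 0, 0]], [[0, 0, -2], [0, 0, 0]], [[0, 0, -3], [0, 0, 0]], [[0, 0, -3], [0, 0, 0]]])

```text
time: 12.38
tool_pos: [0.5092, -0.2358, 0.103]
ee_rot: [[-0.003, 0.927, -0.375], [-0.003, -0.375, -0.927], [-1.0, -0.001, 0.004]]
wrist_force: [-10.6, -6.9, 8.6]
gripper_width: 0.017
```

It stopped 1.5 mm short of the command with the force rising, so this is the stop. Release and lift.

Request:
apply_moves(targets=[[[0, 0, 1], [0, 0, 0]], [[0, 0, 1], [0, 0, 0]], [[0, 0, 1], [0, 0, 0]], [[0, 0, 1], [0, 0, 0]], [[-10, 0, 1], [0, 0, 0]]], fingers=80)

```text
time: 13.0
tool_pos: [0.51, -0.2349, 0.1121]
ee_rot: [[-0.001, 0.927, -0.375], [0.001, -0.375, -0.927], [-1.0, -0.002, -0.0]]
wrist_force: [0.5, -0.7, -0.5]
gripper_width: 0.0587
```

Request:
apply_moves(targets=[[[-25, 0, 0], [0, 0, 0]], [[-50, 0, 0], [0, 0, 0]], [[-75, 0, 0], [0, 0, 0]], [[-85, -40, 0], [0, 0, 0]], [[-85, -80, 0], [0, 0, 0]]])

```text
time: 13.62
tool_pos: [0.4355, -0.205, 0.1986]
ee_rot: [[0.002, 0.927, -0.375], [-0.002, -0.375, -0.927], [-1.0, 0.002, 0.001]]
wrist_force: [-0.7, -0.2, 0.0]
gripper_width: 0.0588
```

Request:
apply_moves(targets=[[[0, -40, 0], [0, 0, 0]], [[0, -80, 0], [0, 0, 0]], [[0, -110, 0], [0, 0, 0]], [[0, -110, 0], [0, 0, 0]], [[0, -110, 0], [0, 0, 0]]])

```text
time: 14.25
tool_pos: [0.3348, -0.1645, 0.1979]
ee_rot: [[0.001, 0.927, -0.375], [-0.001, -0.375, -0.927], [-1.0, 0.002, 0.001]]
wrist_force: [-0.3, -0.1, -0.9]
gripper_width: 0.0586
```

```bash
python3 - <<'E'
from wr import *
s,c=wrist('w6');print(s['time'],s['tool_pos'],s['wrist_force'],s['gripper_width'])
c=optics.capture('top');cv2.imwrite('pics/t6.png',cv2.resize(c['pixels'][120:260,200:420],None,fx=3.5,fy=3.5))
x,B,L=None,None,None
O,Bp,Lp=model([.5695,-.2057,-.375,0,0])
print('pred',proj(c,[*Bp,.132]),proj(c,[*Lp,.132]))
for col in('blue','orange'):
  for b in blobs(c['pixels'],col):print(col,b[0],onz(c,b[0],.132).round(4))
O=np.array([.5695,-.2057])
E
```

```text
14.25 [ 0.33476877 -0.16449966  0.19791633] [-0.34004131 -0.14375506 -0.87549636] 0.05858832852980864
pred [301.02648216 214.48637175] [345.9780301 215.2237865]
blue [323.7, 95.0] [ 0.7746 -0.2016  0.132 ]
blue [395.0, 159.9] [ 0.6253 -0.3482  0.132 ]
blue [85.2, 197.0] [0.56   0.3093 0.132 ]
blue [300.2, 214.3] [ 0.5128 -0.1417  0.132 ]
blue [425.7, 299.7] [ 0.3313 -0.3918  0.132 ]
orange [518.1, 82.3] [ 0.7947 -0.631   0.132 ]
orange [438.0, 170.7] [ 0.5996 -0.4384  0.132 ]
orange [201.8, 201.0] [0.5458 0.0643 0.132 ]
orange [344.9, 215.8] [ 0.5074 -0.2353  0.132 ]
orange [471.6, 298.1] [ 0.3323 -0.4858  0.132 ]
```

View pics/t6.png

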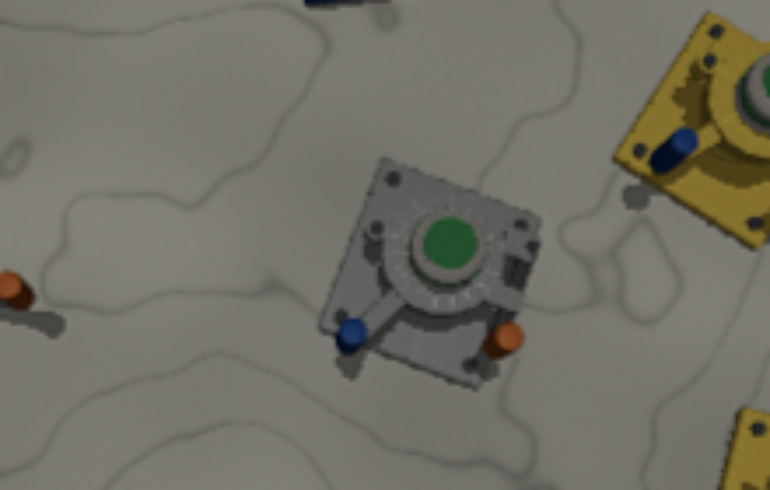

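View pics/w6.png

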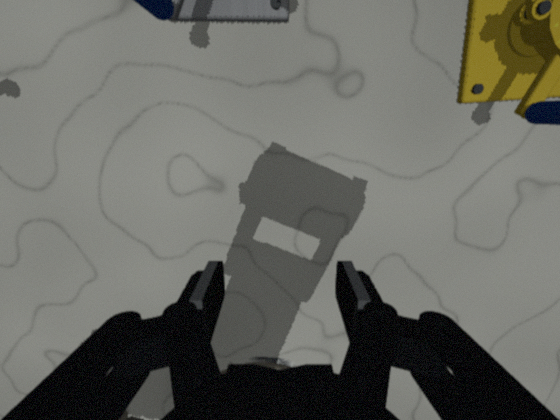

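The top view shows the ring closed, with the blue knob at (300,214) against a predicted (301,214). The latch lies across the ring's ends, with the orange knob at (345,216) against (346,215). Both are within about 2.5 mm (0.04 rad) of shut, and the arm is clear.

```bash
python3 -c "
from cell import bot
print(bot.job_done())"
```

```text
the job is handed in; nothing more can be done
None
```

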